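# Open the bench tester for a sample change

### The job

Open the bench tester for a sample change without grasping anything: with the fingers, push the bar of the counterweighted loading arm up and over past its balance point so that the arm stays raised against its back stop. Only then push the upright tab of the specimen carriage away from the robot until the carriage is fully out at its end stop. The steel disc must ride along seated in the carriage, not lifted or knocked out, and everything standing around the tester stays where it is.

Things in the scene. Friction and masses are not known exactly. Their poses are not given: they have to be found in the camera images.
- tester: Bench tester fixed to the table: grey base plate 20 mm thick, from 100 mm in front of the origin to 240 mm behind it, 70 mm right to 150 mm left of it; two white hinge cheeks 130 mm high. Origin on the table surface below the specimen (as at the start). Its x points from its front (push bar end, on the robot's left) to its back (hinge end, on the robot's right), its y to its left (away from the robot, within 0.25 rad), z up
- hinge_axis (a point): Point on the hinge axis of the loading arm, midway between the cheeks, 140 mm behind and 110 mm above the tester's origin. The axis is level and runs along the tester's y
- push_bar (a point): Centre of the level black round bar (20 mm diameter, 120 mm long, along the tester's y) across the front end of the loading arm; moves with the arm. Arm down: 190 mm in front of the hinge axis and 70 mm above it (radius 202.5 mm), 180 mm above the table. A 20 mm round beam runs back from its middle; a 20 mm plunger hangs from the beam 50 mm behind the bar. Free space beneath
- loading_arm (a joint): Angle of the counterweighted loading arm, rad: 0 = down, plunger 3 mm above the specimen; grows as the bar swings up and back over the hinge; 1.4 = back stop. The 0.9 kg arm balances at about 0.75: let go below that it falls back to 0, beyond it swings on by itself to the back stop (1 to 2 s) and stays. About 2 N upwards at the bar starts it; lightly damped
- carriage (a joint): Travel of the specimen carriage, m: 0 = specimen under the plunger (start), 0.08 = out at its far end stop. It slides along the tester's +y (away from the robot) and stays where it is left; pushing takes about 2 to 4 N. The carriage is an aluminium plate 100 x 100 mm, its top 40 mm above the table
- push_tab (a point): Top-edge centre of the carriage's upright flat tab, at -25 mm along x and -46 mm along y (tester axes) from the seat centre, so on the robot's side: 50 mm wide along the tester's x, 8 mm thick along its y, top 96 mm and foot 40 mm above the table. Push its robot-side face along the tester's +y. Moves with the carriage
- seat (a point): Centre of the specimen seat on the carriage's top, 40 mm above the table: a square frame 45 mm inside, 6 mm high. Moves with the carriage
- specimen_mid (a point): Middle (half-way up) of the loose steel specimen disc, 40 mm across, 25 mm high, 0.15 kg, standing in the seat
- spare_disc_mid (a point): Bystander, not to be moved: a loose steel disc like the specimen, 40 mm across, 25 mm high, standing on the table on the robot side of the tester; point at its middle, half-way up
- weight: Bystander, not to be moved: a brass knobbed weight, 36 mm across, 52 mm high, standing on the robot side of the tester; origin under its foot
- ring_gauge: Bystander, not to be moved: a flat steel ring, 60 mm across, 18 mm high, lying on the table beyond the bar end of the tester; origin at the centre of its underside
- jar: Bystander, not to be moved: a small closed jar, 52 mm across, 65 mm high, beyond the bar end of the tester; origin under its base
- screwdriver: Bystander, not to be moved: a screwdriver, 170 mm long, lying on the far side of the tester; origin on its underside near the middle
- tray: Bystander, not to be moved: an empty grey open tray, 70 x 100 mm, 22 mm high, beyond the bar end of the tester; origin at the centre of its underside
Things that resemble listed ones, but are neither listed nor needed, are in the scene too. Leave any pink or turquoise look-alike of the part that bears specimen_mid alone.

How it is judged (in metres and radians):
On the way, in this order (a step that is already met when the one before it is completed fails the run):
1. the loading arm stays raised at its back stop (value of joint loading_arm above 1.3 rad), for 0.3 s.
2. the carriage is pushed out to its far end stop (value of joint loading_arm above 1.3 rad and value of joint carriage above 0.074 m), for 0.2 s.
At the end, for the whole second after the job is handed in: Loading arm raised and still (joint above 1.3 of 1.4 rad), carriage out and still (above 74 of 80 mm), the disc seated upright in the carriage (its middle within 18 mm of the seat point 12.5 mm below it; tilt under 0.1 rad), every bystander within 20 mm of where it began (all of step 2 and distance between specimen_mid and seat below 0.018 m and angle between specimen_mid's own z axis and vertical below 0.1 rad and velocity of joint loading_arm between -0.05 and 0.05 rad/s and velocity of joint carriage between -0.005 and 0.005 m/s and not (distance of any of spare_disc_mid, weight, ring_gauge, jar, screwdriver, tray from where it was at the start of the episode above 0.02 m)); the robot touches nothing.
It fails at once if the carriage is moved more than 10 mm while the loading arm is not yet raised (value of joint carriage above 0.01 m and value of joint loading_arm below 1.1 rad).
It fails at once if the specimen is lifted or knocked out of its seat (z of specimen_mid in the frame of seat above 0.022 m or horizontal distance between specimen_mid and seat above 0.013 m).
It fails at once if a bystander is moved more than 20 mm or lifted (distance of any of spare_disc_mid, weight, ring_gauge, jar, screwdriver, tray from where it was at the start of the episode above 0.02 m).
It also fails if it takes over 56 s, if anything falls off the work surface, if the arm or the gripper's body presses on something with over 40 N, if the wrist force passes 120 N, or if a joint passes its speed limit or range.

### The arm

A 7-joint arm with a two-finger parallel gripper is mounted at the origin on the work surface. World frame = base frame: x ahead of the robot, y to its left, z up, the work surface at z = 0. Lengths are in mm, angles in rad, forces in N, time in s.
With the tool pointing down it reaches from about 425 to 825 mm from the base axis. Payload 3.6 kg.
Tool frame: the origin (TCP) lies midway between the tips of the shut fingers; the grasp point (between the pads) lies 19 mm behind it (manip.hold_point_z is the distance from the TCP to the grasp point, in mm); z points along the fingers, y is the direction in which the jaws open and shut (so a half turn about z gives the same grasp; the last joint's range is limited). The gripper opens to 93 mm and grips with 3 to 60 N. Pads are 15 mm wide; open, the fingers measure 128 mm over their backs; the gripper's body (75 mm by 188 mm) begins 65 mm behind the grasp point.
Start: joints at [-1.308, 0.615, -0.013, 1.423, 0.008, 1.103, -0.04], TCP at [185.711, 622.875, 218.64] pointing down, gripper open.
Joint ranges: [-3.12, 3.12], [-0.3, 2.06], [-1.34, 1.32], [0.26, 2.42], [-1.36, 4.5], [0.01, 1.98], [-2.84, 2.84]. Speed limits (rad/s): [2.79, 2.79, 3.14, 3.14, 3.14, 3.14, 3.14].

### API

Orientations are given as a unit quaternion [w, x, y, z].
In Python, from bench import manip, optics, job gives the robot as it stands.
- The arm moves only by the tool send_rows, never from a script. Its argument "series" is a list of rows, each a list of 6 numbers: the shift along the tool's x, y, z in m, then the turn, a rotation vector about the tool's x, y, z in rad. A call has 1 to 5 rows; each row shifts and turns the commanded pose from where the row before left it, along the tool's axes as they then stand; what a row does not reach is not made up. A row lasts 1/8 s, in which the tool goes at most 62.5 mm and 10.7 degrees, less where a joint would pass 70% of its speed; a pose out of reach is approached as far as the arm can. A call with a gripper value outside its range is refused whole. "gripper" is the opening, from -1 (shut) to 1 (fully open), so that 0 is half open, set as the call begins (left out, the last holds). The fingers move at their own pace and stop on an object; "grip_force" is the grip in N (left out, the last holds). Time passes only in rows, so rows that do not move let the fingers close. It gives the time, the measured TCP pose, the force and the opening at its end, in the units of the state.
- manip.read_state(): the state, without advancing time (a new reading comes with each control period).
- optics.capture(name): name is "side" or "top"; returns (picture, depth): 384x512x3 uint8, red, green, blue; 384x512 float32, mm along the optical axis (not along the pixel's ray), 0 where there is no reading.
- optics.camera_model(name): a dict with "intrinsics" (3x3 intrinsics, pixels), "R" (3x3) and "t" (3): a world point X has camera coordinates R X + t. Camera axes: x right, y down, z forward; pixel columns grow to the right and rows downward; lengths in mm; the calibration is good to about 2 mm. A picture is of the moment at which its call begins. camera_model takes no time and is no camera call.
- job.finish_job(): hands the job in, once; it reports no verdict.
The state is a dict: "clock": time; "qpos": joint angles; "qvel": joint speeds; "effort": joint torques, N m; "tcp_pos": TCP position; "tool_rot": TCP orientation; "force": force on the tool from outside, world axes, zero at the start; "moment": the same for the moment, N m; "opening": finger opening in mm.
Only numpy, scipy, OpenCV 4.12 (cv2) and the standard library are available. Lean on these libraries where they do the work, as an engineer would, in place of code of your own. Each camera call takes 0.05 s, during which the arm holds its last target. There are 200 camera calls.

## Working session

There is one attempt and no reset: what is moved stays moved. The work goes in short steps, Python scripts to look and compute and a tool call to move; the robot and the scene stay as the last step left them, time stands still between calls to the robot, and variables do not carry over. Pictures are saved under pics/ and viewed, about 8 in all and at most 12, crops included, and the job is handed in when it is done.

Besides the shell and the picture viewer there is one more tool, called after "Call:" by a JSON object that holds its "api" and its "payload", one argument or row to a line. send_rows: Moves the arm, as the interface text tells. Its arguments: {"type":"object","properties":{"series":{"type":"array","items":{"type":"array","items":{"type":"number"}}},"gripper":{"type":"number"},"grip_force":{"type":"number"}},"required":["series"]}

```bash
mkdir -p pics
cat > h.py <<'E'
import numpy as np, cv2
from bench import manip, optics, job
def snap(n,f):
    p,d=optics.capture(n); cv2.imwrite('pics/'+f,p[:,:,::-1]); np.save('pics/'+f[:-4]+'.npy',d); return p,d
def pt(n,d,u,v):
    m=optics.camera_model(n);K=np.array(m['intrinsics']);R=np.array(m['R']);t=np.array(m['t'])
    z=d[v,u]; c=np.linalg.inv(K)@[u,v,1]*z
    return R.T@(c-t)
def cloud(n,d):
    m=optics.camera_model(n);K=np.array(m['intrinsics']);R=np.array(m['R']);t=np.array(m['t'])
    v,u=np.mgrid[:d.shape[0],:d.shape[1]]
    c=np.stack([u,v,np.ones_like(u)],-1)@np.linalg.inv(K).T*d[...,None]
    return (c-t)@R
E
python3 - <<'E'
from h import *
np.set_printoptions(suppress=True,precision=3)
for n in('top','side'):
    snap(n,n+'0.png'); m=optics.camera_model(n); print(n,-np.array(m['R']).T@np.array(m['t']),np.array(m['R']))
s=manip.read_state();print(s)
E
```

```text
top [382.652  81.113 909.856] [[ 0.11  -0.994 -0.002]
 [-0.971 -0.107 -0.213]
 [ 0.212  0.026 -0.977]]
side [251.873 693.711 572.327] [[-0.901 -0.434 -0.004]
 [-0.248  0.522 -0.816]
 [ 0.356 -0.735 -0.577]]
{'clock': 0.1, 'qpos': array([-1.307,  0.616, -0.013,  1.425,  0.008,  1.103, -0.04 ]), 'qvel': array([-0.001, -0.004, -0.   , -0.003, -0.001,  0.003, -0.001]), 'effort': array([  0.001, -46.004,   0.21 , -16.624,  -0.061,   0.017,   0.   ]), 'tcp_pos': array([185.525, 622.236, 217.585]), 'tool_rot': array([-0.   ,  0.144,  0.99 , -0.001]), 'force': array([-0.61 ,  1.031, -1.096]), 'moment': array([-0.041, -0.016, -0.011]), 'opening': 92.83670434651934}
```

View pics/top0.png

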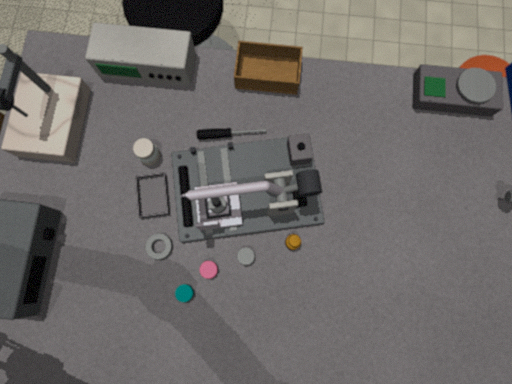

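View pics/side0.png

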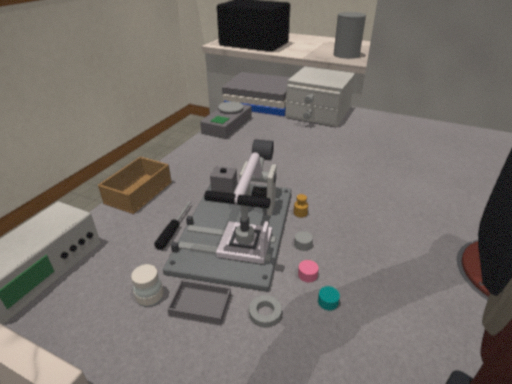

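The top view shows the bar (black) at about (186,196), the beam running right to the hinge at about (285,188), the carriage at about (218,205) with its tab near (211,238), the spare disc at (246,257), the weight at (293,242), the ring at (159,246), the tray at (152,196) and the jar at (146,150). The side view agrees.

```bash
python3 - <<'E'
from h import *
np.set_printoptions(suppress=True,precision=1)
d=np.load('pics/top0.npy');p=cv2.imread('pics/top0.png');C=cloud('top',d)
ds=np.load('pics/side0.npy');ps=cv2.imread('pics/side0.png');S=cloud('side',ds)
def bar(C,p,box):
    x0,x1,y0,y1=box; M=np.zeros(p.shape[:2],bool);M[y0:y1,x0:x1]=1
    M&=(p.max(2)<50)&(C[...,2]>165)&(C[...,2]<205)
    q=C[M]; r=cv2.minAreaRect(q[:,:2].astype(np.float32)); print('bar',len(q),np.median(q,0),q.max(0)[2],r, q[:,:2].min(0),q[:,:2].max(0))
bar(C,p,(170,205,150,240)); bar(S,ps,(195,280,180,215))
# base plate : z in 14..26
M=(abs(C[...,2]-20)<5); M[:120]=0;M[255:]=0;M[:,:165]=0;M[:,335:]=0
n,l,st,ce=cv2.connectedComponentsWithStats(M.astype(np.uint8));print(st[1:][st[1:,4]>50])
k=1+np.argmax(st[1:,4]);print(cv2.minAreaRect(C[M][:,:2].astype(np.float32)),cv2.boxPoints(cv2.minAreaRect(C[l==k][:,:2].astype(np.float32))))
for n,(u,v) in dict(spare=(246,257),weight=(293,241),ring=(159,246),jar=(145,147),pink=(208,269),teal=(184,293),tray=(152,196),tabtop=(211,238),cw=(308,183)).items(): print(n,pt('top',d,u,v))
# tab / carriage
for lo,hi,nm in((36,44,'carr'),(85,100,'tab'),(120,140,'cheek')):
    for X,nn in((C,'top'),(S,'side')):
        m=(X[...,2]>lo)&(X[...,2]<hi)&(X[...,0]>330)&(X[...,0]<650)&(abs(X[...,1])<260)
        q=X[m]; 
        print(nm,nn,len(q),np.median(q,0),q.min(0),q.max(0)) if len(q) else 0
E
python3 -c "
import cv2
a=cv2.imread('pics/top0.png')[120:280,130:340];b=cv2.imread('pics/side0.png')[130:330,140:350]
a=cv2.resize(a,None,fx=1.9,fy=1.9,interpolation=3);b=cv2.resize(b,(399,380),interpolation=3)
a=cv2.copyMakeBorder(a,0,380-a.shape[0],0,0,0);cv2.imwrite('pics/crop1.png',cv2.convertScaleAbs(cv2.hconcat([a,b]),alpha=1.5))"
```

```text
bar 487 [506.8 225.9 188.7] 192.84495506346718 ((514.2666015625, 226.37420654296875), (116.92411804199219, 17.696666717529297), 13.382505416870117) [456.5 205.2] [572.2 246.7]
bar 591 [506.5 232.3 187. ] 193.3574922988302 ((514.6500854492188, 229.90640258789062), (116.891357421875, 17.800216674804688), 14.025541305541992) [456.9 211.4] [570.8 251.3]
[[ 197  128   54   12  252]
 [ 172  137  153  105 7307]
 [ 165  175    4   39   69]
 [ 165  235    7   20  102]]
((576.4652709960938, 125.45325469970703), (306.13714599609375, 376.29913330078125), 6.341637134552002) [[435.9 258.6]
 [517.1 -71.6]
 [730.8 -19.1]
 [649.6 311.1]]
spare [418.3 101.2  26.1]
weight [463.2   1.3  53.5]
ring [422.4 307.5  -1.2]
jar [638.7 358.8  66.7]
pink [382.6 182.9  26.5]
teal [325.  229.1  25.3]
tray [538.2 342.6   2.1]
tabtop [453.6 187.7   7. ]
cw [568.   -6.9 173.4]
carr top 1022 [519.8 154.3  40.1] [455.4 -24.9  36. ] [649.5 257.8  44. ]
carr side 1003 [535.8 198.2  41.4] [460.2 -17.7  36.1] [649.9 259.3  44. ]
tab top 170 [481.1 178.8  95.3] [468.6   7.7  85.2] [594.2 215.4 100. ]
tab side 213 [518.8 186.1  95.7] [468.9  15.3  85.2] [537.8 218.1  99.6]
cheek top 643 [561.9  39.7 128.9] [518.5 -31.3 120. ] [603.4 181.8 140. ]
cheek side 310 [542.2  49.2 130.8] [519.3 -30.2 120. ] [605.6 186.6 139.8]
```

View pics/crop1.png

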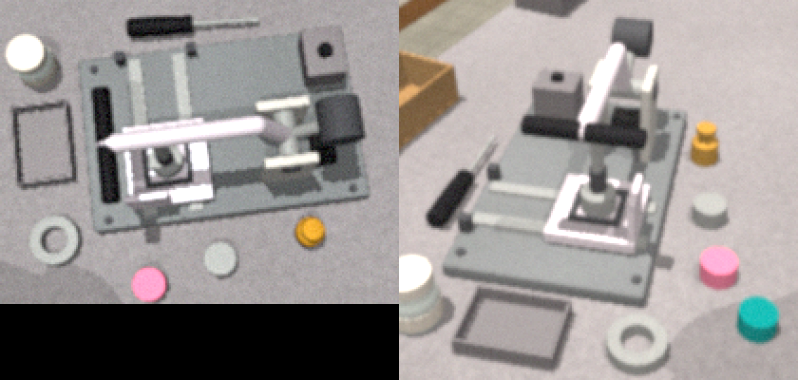

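```bash
cat >> h.py <<'E'
from scipy.spatial.transform import Rotation as Ro, Slerp
TX=np.array([.237,-.971,0]);TY=np.array([.971,.237,0]);Z=np.array([0,0,1.]);BAR=np.array([514.3,228,180.]);O=BAR+50*TX;O[2]=0
def tilt(a): # tool z = a below horizontal along TX, tool y=+TY
    z=np.cos(a)*TX-np.sin(a)*Z; return Ro.from_matrix(np.stack([np.cross(TY,z),TY,z],1))
def pose():
    s=manip.read_state();q=s['tool_rot'];return s['tcp_pos'],Ro.from_quat([*q[1:],q[0]])
def plan(pts,R1,n,p0=None,R0=None):
    """rows through world waypoints pts (n rows each), rotating to R1 over all"""
    p,R=pose() if p0 is None else (p0,R0)
    N=n*len(pts);S=Slerp([0,N],Ro.concatenate([R,R1]));k=0;P=p;out=[]
    for w in pts:
        for i in range(n):
            P2=p+(w-p)*(i+1)/n;A=S(k);B=S(k+1);k+=1
            out.append([*np.round(A.inv().apply(P2-P)/1000,4),*np.round((A.inv()*B).as_rotvec(),4)]);P=P2
        p=w
    for i in range(0,N,5):print([[float(x) for x in r] for r in out[i:i+5]])
E
python3 - <<'E'
from h import *
np.set_printoptions(suppress=True,precision=0)
for n in('top','side'):
    C=cloud(n,np.load(f'pics/{n}0.npy')).reshape(-1,3)
    m=(C[:,0]>0)&(C[:,0]<600)&(C[:,1]>250)&(C[:,2]>75)&(C[:,2]<800)
    q=C[m];print(n,len(q), np.array(q[::max(1,len(q)//12)]))
R=tilt(np.pi/4);A=BAR-94*TX+27*Z;print(A,R.as_matrix())
plan([A],R,15)
E
```

```text
top 4044 [[479. 638.  99.]
 [458. 631. 101.]
 [449. 580.  99.]
 [430. 594. 101.]
 [415. 571. 100.]
 [392. 612. 101.]
 [374. 603.  99.]
 [360. 568. 100.]
 [338. 582. 101.]
 [321. 551.  86.]
 [295. 570. 102.]
 [272. 550.  77.]]
side 7301 [[252. 694. 572.]
 [252. 694. 572.]
 [237. 631. 534.]
 [237. 634. 533.]
 [236. 636. 531.]
 [234. 640. 531.]
 [234. 636. 523.]
 [231. 632. 514.]
 [233. 647. 525.]
 [234. 652. 527.]
 [233. 650. 519.]
 [220. 623. 479.]
 [221. 634. 493.]]
[492. 319. 207.] [[-0.  1.  0.]
 [ 1.  0. -1.]
 [-1.  0. -1.]]
[[-0.0254, -0.0135, 0.0007, 0.0271, -0.0473, 0.0658], [-0.0261, -0.0118, 0.0023, 0.0271, -0.0473, 0.0658], [-0.0267, -0.01, 0.0038, 0.0271, -0.0473, 0.0658], [-0.0271, -0.0081, 0.0054, 0.0271, -0.0473, 0.0658], [-0.0272, -0.0061, 0.0068, 0.0271, -0.0473, 0.0658]]
[[-0.0272, -0.0041, 0.0083, 0.0271, -0.0473, 0.0658], [-0.027, -0.0021, 0.0096, 0.0271, -0.0473, 0.0658], [-0.0266, -0.0001, 0.0109, 0.0271, -0.0473, 0.0658], [-0.026, 0.002, 0.0122, 0.0271, -0.0473, 0.0658], [-0.0252, 0.004, 0.0133, 0.0271, -0.0473, 0.0658]]
[[-0.0242, 0.006, 0.0143, 0.0271, -0.0473, 0.0658], [-0.023, 0.008, 0.0152, 0.0271, -0.0473, 0.0658], [-0.0217, 0.0099, 0.0161, 0.0271, -0.0473, 0.0658], [-0.0202, 0.0117, 0.0168, 0.0271, -0.0473, 0.0658], [-0.0186, 0.0134, 0.0173, 0.0271, -0.0473, 0.0658]]
```

Call:
{"api": "send_rows", "payload": {
  "series": [
    [-0.0254, -0.0135, 0.0007, 0.0271, -0.0473, 0.0658],
    [-0.0261, -0.0118, 0.0023, 0.0271, -0.0473, 0.0658],
    [-0.0267, -0.01, 0.0038, 0.0271, -0.0473, 0.0658],
    [-0.0271, -0.0081, 0.0054, 0.0271, -0.0473, 0.0658],
    [-0.0272, -0.0061, 0.0068, 0.0271, -0.0473, 0.0658]
  ],
  "gripper": 0.1
}}

```text
clock: 0.72
tcp_pos: [288.2, 520.9, 214.6]
tool_rot: [0.107, 0.303, 0.943, -0.085]
force: [0.5, 0.4, -0.1]
opening: 51.9
```

Call:
{"api": "send_rows", "payload": {
  "series": [
    [-0.0272, -0.0041, 0.0083, 0.0271, -0.0473, 0.0658],
    [-0.027, -0.0021, 0.0096, 0.0271, -0.0473, 0.0658],
    [-0.0266, -0.0001, 0.0109, 0.0271, -0.0473, 0.0658],
    [-0.026, 0.002, 0.0122, 0.0271, -0.0473, 0.0658],
    [-0.0252, 0.004, 0.0133, 0.0271, -0.0473, 0.0658]
  ]
}}

```text
clock: 1.35
tcp_pos: [391.2, 419.5, 211.2]
tool_rot: [0.209, 0.449, 0.853, -0.164]
force: [0.7, 0.5, -0.9]
opening: 50.9
```

Call:
{"api": "send_rows", "payload": {
  "series": [
    [-0.0242, 0.006, 0.0143, 0.0271, -0.0473, 0.0658],
    [-0.023, 0.008, 0.0152, 0.0271, -0.0473, 0.0658],
    [-0.0217, 0.0099, 0.0161, 0.0271, -0.0473, 0.0658],
    [-0.0202, 0.0117, 0.0168, 0.0271, -0.0473, 0.0658],
    [-0.0186, 0.0134, 0.0173, 0.0271, -0.0473, 0.0658]
  ]
}}

```text
clock: 1.98
tcp_pos: [493.6, 318.4, 207.5]
tool_rot: [0.301, 0.573, 0.725, -0.236]
force: [-0.2, -0.1, 0.6]
opening: 51.2
```

Run:
```python
from h import *
a,_=snap('top','t1.png');b,_=snap('side','s1.png')
cv2.imwrite('pics/v2.png',cv2.resize(cv2.hconcat([a[100:300,60:340],b[100:300,130:410]])[:,:,::-1],(800,286)))
print(pose()[0],pose()[1].as_matrix().round(3), manip.read_state()['qpos'].round(2))
R=tilt(np.pi/4);print('in');plan([BAR-9*TX-58*Z],R,5)
```

```text
[494.67512036 315.8295959  207.20736022] [[-0.16   0.973  0.164]
 [ 0.686  0.229 -0.69 ]
 [-0.709  0.002 -0.705]] [-1.18  0.84  0.53  1.41  0.29  1.39 -0.61]
in
[[0.0007, -0.0003, 0.0235, -0.0009, 0.0007, -0.0014], [0.0007, -0.0003, 0.0235, -0.0009, 0.0007, -0.0014], [0.0006, -0.0003, 0.0235, -0.0009, 0.0007, -0.0014], [0.0006, -0.0003, 0.0235, -0.0009, 0.0007, -0.0014], [0.0006, -0.0003, 0.0235, -0.0009, 0.0007, -0.0014]]
```

View pics/v2.png

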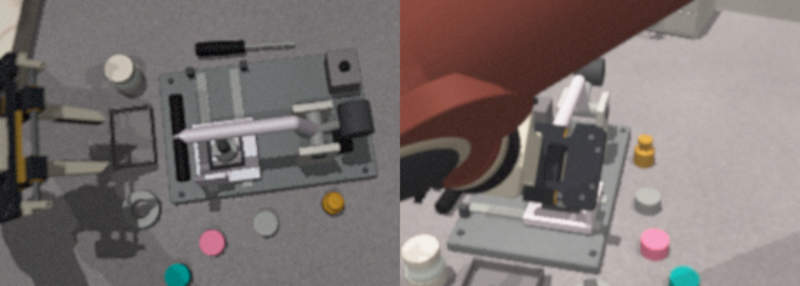

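The top view shows the two fingers left of the bar at rows 115 and 168, either side of the beam (about row 135) and inside the bar ends (95 to 180). That is well placed, so I move in under the bar.

Call:
{"api": "send_rows", "payload": {
  "series": [
    [0.0006, -0.0003, 0.0235, 0, 0, -0.0014],
    [0.0006, -0.0003, 0.0235, 0, 0, -0.0014],
    [0.0006, -0.0003, 0.0235, 0, 0, -0.0014],
    [0.0006, -0.0003, 0.0235, 0, 0, -0.0014],
    [0.0006, -0.0003, 0.0235, 0, 0, -0.0014]
  ]
}}

```text
clock: 2.7
tcp_pos: [509.7, 241.5, 121.6]
tool_rot: [0.299, 0.569, 0.729, -0.236]
force: [0.5, -1.2, 0.0]
opening: 51.5
```

Run:
```python
from h import *
p,R0=pose();print(p,(p-BAR)@TX,(p-BAR)@TY,p[2]-180,manip.read_state()['force'])
R=tilt(np.pi/4);f=.353
def W(t):return BAR+12.4*TX-37*Z-202.5*(np.cos(f+t)-np.cos(f))*TX+202.5*(np.sin(f+t)-np.sin(f))*Z
print('touch');plan([W(0)],R,3)
print('lift');
q=W(0)
plan([W(t) for t in np.linspace(0,1,16)[1:]],R,1,p0=q,R0=R)
```

```text
[509.73063183 241.45164298 121.64352808] -14.144485589051717 -1.2488171038436997 -58.35647192323711 [ 0.52354723 -1.16236769  0.00668457]
touch
[[-0.0113, 0.0003, 0.0012, 0.0003, -0.0013, 0.0022], [-0.0113, 0.0004, 0.0012, 0.0003, -0.0013, 0.0022], [-0.0113, 0.0004, 0.0012, 0.0003, -0.0013, 0.0022]]
lift
[[-0.0124, 0.0, -0.0052, 0.0, 0.0, 0.0], [-0.0128, -0.0, -0.0044, 0.0, 0.0, 0.0], [-0.013, 0.0, -0.0036, 0.0, 0.0, 0.0], [-0.0132, -0.0, -0.0027, 0.0, 0.0, 0.0], [-0.0134, -0.0, -0.0018, 0.0, 0.0, 0.0]]
[[-0.0135, -0.0, -0.0009, 0.0, 0.0, 0.0], [-0.0135, 0.0, 0.0, 0.0, 0.0, 0.0], [-0.0135, 0.0, 0.0009, 0.0, 0.0, 0.0], [-0.0134, 0.0, 0.0018, 0.0, 0.0, 0.0], [-0.0132, -0.0, 0.0027, 0.0, 0.0, 0.0]]
[[-0.013, 0.0, 0.0036, 0.0, 0.0, 0.0], [-0.0127, 0.0, 0.0044, 0.0, 0.0, 0.0], [-0.0124, -0.0, 0.0053, 0.0, 0.0, 0.0], [-0.012, 0.0, 0.0061, 0.0, 0.0, 0.0], [-0.0116, -0.0, 0.0069, 0.0, 0.0, 0.0]]
```

Call:
{"api": "send_rows", "payload": {
  "series": [
    [-0.0113, 0.0004, 0.0012, 0, 0, 0],
    [-0.0113, 0.0004, 0.0012, 0, 0, 0],
    [-0.0113, 0.0004, 0.0012, 0, 0, 0]
  ]
}}

```text
clock: 3.08
tcp_pos: [518.2, 216.5, 144.6]
tool_rot: [0.299, 0.569, 0.729, -0.235]
force: [-1.8, 4.4, -0.8]
opening: 50.9
```

Call:
{"api": "send_rows", "payload": {
  "series": [
    [-0.0124, 0, -0.0052, 0, 0, 0],
    [-0.0128, 0, -0.0044, 0, 0, 0],
    [-0.013, 0, -0.0036, 0, 0, 0],
    [-0.0132, 0, -0.0027, 0, 0, 0]
  ]
}}

```text
clock: 3.58
tcp_pos: [523.9, 190.6, 192.0]
tool_rot: [0.299, 0.569, 0.729, -0.236]
force: [-0.7, 2.6, -0.8]
opening: 51.1
```

Run:
```python
from h import *
a,_=snap('top','t2.png');b,_=snap('side','s2.png')
cv2.imwrite('pics/v3.png',cv2.resize(cv2.hconcat([a[100:300,60:340],b[100:300,130:410]])[:,:,::-1],(800,286)))
print(pose()[0],manip.read_state()['force'],manip.read_state()['qpos'].round(2))
```

```text
[524.56352015 188.699874   193.20312159] [ 1.78812267  2.04646144 -0.68393054] [-1.07  0.77  0.57  1.65  0.38  1.14 -0.56]
```

View pics/v3.png

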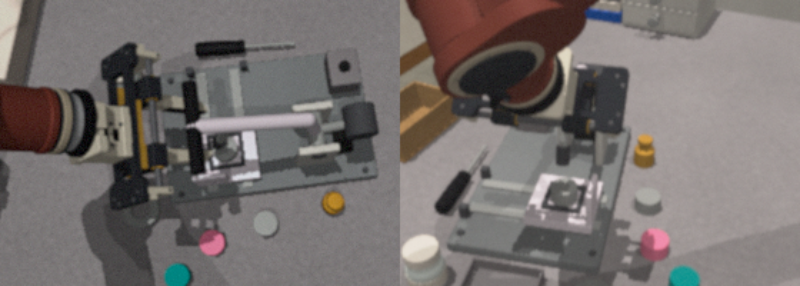

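The bar (top crop, column 193) is rising, carried on both fingers, and the plunger is clear of the disc. I continue along the arc.

Call:
{"api": "send_rows", "payload": {
  "series": [
    [-0.0134, 0, -0.0018, 0, 0, 0],
    [-0.0135, 0, -0.0009, 0, 0, 0],
    [-0.0135, 0, 0, 0, 0, 0],
    [-0.0135, 0, 0.0009, 0, 0, 0]
  ]
}}

```text
clock: 4.18
tcp_pos: [533.0, 154.0, 231.2]
tool_rot: [0.299, 0.569, 0.728, -0.237]
force: [-0.8, 0.7, -0.4]
opening: 51.4
```

Call:
{"api": "send_rows", "payload": {
  "series": [
    [-0.0134, 0, 0.0018, 0, 0, 0],
    [-0.0132, 0, 0.0027, 0, 0, 0],
    [-0.013, 0, 0.0036, 0, 0, 0],
    [-0.0127, 0, 0.0044, 0, 0, 0],
    [-0.0124, 0, 0.005, 0, 0, 0]
  ]
}}

```text
clock: 4.8
tcp_pos: [547.2, 97.6, 264.0]
tool_rot: [0.299, 0.569, 0.729, -0.237]
force: [0.4, 1.2, 0.1]
opening: 51.5
```

Call:
{"api": "send_rows", "payload": {
  "series": [
    [-0.012, 0, 0.006, 0, 0, 0],
    [-0.011, 0, 0.007, 0, 0, 0]
  ]
}}

```text
clock: 5.05
tcp_pos: [553.5, 72.9, 270.9]
tool_rot: [0.299, 0.569, 0.729, -0.237]
force: [0.2, -0.1, 0.2]
opening: 51.0
```

Run:
```python
from h import *
a,_=snap('top','t3.png');b,_=snap('side','s3.png')
cv2.imwrite('pics/v4.png',cv2.resize(cv2.hconcat([a[100:300,60:340],b[50:250,130:410]])[:,:,::-1],(800,286)))
print(pose()[0],manip.read_state()['force'],manip.read_state()['qpos'].round(2))
```

```text
[553.25699787  71.43673668 271.4077479 ] [0.70640583 0.70684196 0.15043449] [-0.95  0.61  0.63  1.7   0.48  1.11 -0.41]
```

View pics/v4.png

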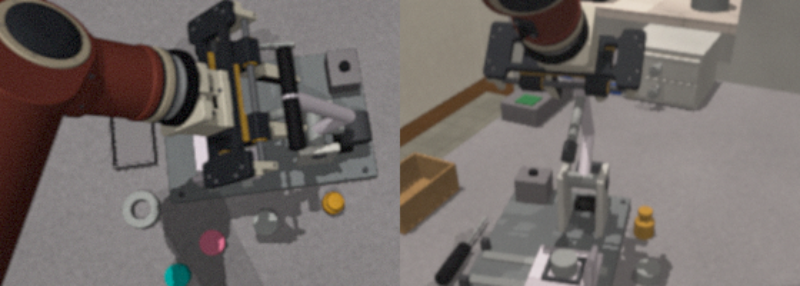

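The arm has passed its balance point and left the fingers: the bar is at column 288 in the top crop and swinging on. I retract along the tool axis and wait.

Call:
{"api": "send_rows", "payload": {
  "series": [
    [0, 0, -0.025, 0, 0, 0],
    [0, 0, -0.03, 0, 0, 0],
    [0, 0, -0.03, 0, 0, 0],
    [0, 0, -0.025, 0, 0, 0]
  ],
  "gripper": -1
}}

```text
clock: 5.65
tcp_pos: [534.6, 150.8, 349.0]
tool_rot: [0.299, 0.568, 0.729, -0.236]
force: [1.0, 0.6, -0.2]
opening: 15.9
```

Run:
```python
from h import *
R=tilt(1.3);p,R0=pose();print(p)
A=O-27*TX-97*TY+180*Z;B=A-120*Z;print(A)
plan([A],R,10);print('down')
plan([B],R,5,p0=A,R0=R)
```

```text
[534.64754974 150.81125353 348.9588439 ]
[425.564 182.678 180.   ]
[[0.016, -0.0097, 0.008, -0.0001, 0.0512, 0.0007], [0.0156, -0.0097, 0.0088, -0.0001, 0.0512, 0.0007], [0.0151, -0.0098, 0.0096, -0.0001, 0.0512, 0.0007], [0.0146, -0.0098, 0.0103, -0.0001, 0.0512, 0.0007], [0.014, -0.0098, 0.0111, -0.0001, 0.0512, 0.0007]]
[[0.0134, -0.0098, 0.0118, -0.0001, 0.0512, 0.0007], [0.0128, -0.0098, 0.0124, -0.0001, 0.0512, 0.0007], [0.0122, -0.0098, 0.0131, -0.0001, 0.0512, 0.0007], [0.0115, -0.0098, 0.0137, -0.0001, 0.0512, 0.0007], [0.0107, -0.0098, 0.0142, -0.0001, 0.0512, 0.0007]]
down
[[0.0064, 0.0, 0.0231, 0.0, 0.0, 0.0], [0.0064, 0.0, 0.0231, 0.0, 0.0, 0.0], [0.0064, 0.0, 0.0231, 0.0, 0.0, 0.0], [0.0064, 0.0, 0.0231, 0.0, 0.0, 0.0], [0.0064, 0.0, 0.0231, 0.0, 0.0, 0.0]]
```

Call:
{"api": "send_rows", "payload": {
  "series": [
    [0.016, -0.0097, 0.008, 0, 0.0512, 0.0007],
    [0.0156, -0.0097, 0.0088, 0, 0.0512, 0.0007],
    [0.0151, -0.0098, 0.0096, 0, 0.0512, 0.0007],
    [0.0146, -0.0098, 0.0103, 0, 0.0512, 0.0007],
    [0.014, -0.0098, 0.0111, 0, 0.0512, 0.0007]
  ]
}}

```text
clock: 6.28
tcp_pos: [479.9, 165.9, 263.2]
tool_rot: [0.204, 0.595, 0.76, -0.161]
force: [0.4, -1.0, 1.0]
opening: 0.7
```

Call:
{"api": "send_rows", "payload": {
  "series": [
    [0.0134, -0.0098, 0.0118, 0, 0.0512, 0.0007],
    [0.0128, -0.0098, 0.0124, 0, 0.0512, 0.0007],
    [0.0122, -0.0098, 0.0131, 0, 0.0512, 0.0007],
    [0.0115, -0.0098, 0.0137, 0, 0.0512, 0.0007],
    [0.0107, -0.0098, 0.0142, 0, 0.0512, 0.0007]
  ]
}}

```text
clock: 6.9
tcp_pos: [425.5, 181.7, 178.9]
tool_rot: [0.105, 0.612, 0.779, -0.083]
force: [0.5, 0.1, 1.4]
opening: 0.7
```

Run:
```python
from h import *
a,d=snap('top','t4.png');b,ds=snap('side','s4.png')
cv2.imwrite('pics/v5.png',cv2.resize(cv2.hconcat([a[100:300,60:340],b[50:250,130:410]])[:,:,::-1],(800,286)))
p,R0=pose();print(p,manip.read_state()['force'],manip.read_state()['qpos'].round(2))
np.set_printoptions(suppress=True,precision=1)
for n,D,im in(('top',d,a),('side',ds,b)):
    X=cloud(n,D);T=(X-O)@TX;Y=(X-O)@TY;z=X[...,2]
    for nm,m in(('tab',(z>80)&(z<102)&(T<20)&(T>-70)&(Y>-75)&(Y<20)),('bar',(z>290)&(z<340)&(T>100)&(T<260)&(abs(Y)<75)&(im.max(2)<60))):
        if m.sum():print(n,nm,m.sum(),*[np.percentile(v[m],[5,50,95]) for v in(T,Y,z)])
```

```text
[424.17022011 180.05523695 178.49430004] [0.13130997 0.13138258 1.22545058] [-0.93  0.46  0.44  1.97  0.1   0.84 -0.35]
top tab 88 [-35.8 -17.7   0. ] [-48.8 -45.7 -41.2] [84.1 95.6 98.1]
top bar 773 [168.5 175.4 184. ] [-54.7  -6.4  52.6] [310.9 317.8 320.2]
side tab 121 [-48.8 -32.1  -0.7] [-47.3 -44.4 -40. ] [81.6 96.1 98.4]
side bar 279 [166.6 169.4 173.5] [-16.   25.7  57.4] [303.2 312.7 319.3]
```

View pics/v5.png

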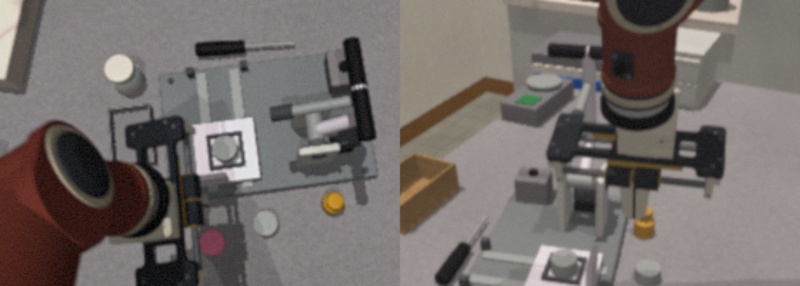

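The arm rests at its back stop: the bar is at tester x 176 with its top at 320 mm, as expected for 1.4 rad. The tab measures x −50 to 0, y −46, top 96 mm, also as predicted. I descend on the robot side.

Call:
{"api": "send_rows", "payload": {
  "series": [
    [0.0064, 0, 0.0231, 0, 0, 0],
    [0.0064, 0, 0.0231, 0, 0, 0],
    [0.0064, 0, 0.0231, 0, 0, 0],
    [0.0064, 0, 0.0231, 0, 0, 0],
    [0.0064, 0, 0.0231, 0, 0, 0]
  ]
}}

```text
clock: 7.62
tcp_pos: [426.9, 182.2, 59.1]
tool_rot: [0.106, 0.612, 0.779, -0.083]
force: [0.4, 0.6, -1.1]
opening: 0.3
```

Call:
{"api": "send_rows", "payload": {
  "series": [
    [0, 0.01, 0, 0, 0, 0],
    [0, 0.01, 0, 0, 0, 0],
    [0, 0.005, 0, 0, 0, 0]
  ]
}}

```text
clock: 8.0
tcp_pos: [452.2, 187.8, 60.6]
tool_rot: [0.107, 0.613, 0.779, -0.082]
force: [-0.5, 0.0, -0.2]
opening: 0.3
```

Run:
```python
from h import *
p,R=pose();print((p-O)@TX,(p-O)@TY,p[2],R.as_matrix().round(3),R.inv().apply(TY),manip.read_state()['force'])
```

```text
-25.64930788250855 -69.8266729750265 60.636540251345394 [[-0.226  0.972  0.065]
 [ 0.937  0.235 -0.259]
 [-0.267  0.002 -0.964]] [0.00246594 0.99950003 0.00190082] [-0.46346283  0.03237101 -0.15369172]
```

Aligned with the tab; I push along tool +y in small steps.

Call:
{"api": "send_rows", "payload": {
  "series": [
    [0, 0.005, 0, 0, 0, 0],
    [0, 0.006, 0, 0, 0, 0],
    [0, 0.008, 0, 0, 0, 0],
    [0, 0.008, 0, 0, 0, 0],
    [0, 0.008, 0, 0, 0, 0]
  ]
}}

```text
clock: 8.62
tcp_pos: [484.6, 195.4, 59.5]
tool_rot: [0.106, 0.613, 0.779, -0.084]
force: [-1.8, 0.5, 1.7]
opening: 0.6
```

Call:
{"api": "send_rows", "payload": {
  "series": [
    [0, 0.008, 0, 0, 0, 0],
    [0, 0.008, 0, 0, 0, 0],
    [0, 0.008, 0, 0, 0, 0],
    [0, 0.006, 0, 0, 0, 0],
    [0, 0.004, 0, 0, 0, 0]
  ]
}}

```text
clock: 9.25
tcp_pos: [517.6, 203.5, 59.5]
tool_rot: [0.106, 0.613, 0.779, -0.084]
force: [-1.3, 0.6, 0.7]
opening: 0.4
```

Run:
```python
from h import *
a,d=snap('top','t5.png');b,ds=snap('side','s5.png')
cv2.imwrite('pics/v6.png',cv2.resize(cv2.hconcat([a[100:300,60:340],b[50:250,130:410]])[:,:,::-1],(800,286)))
p,R=pose();print((p-O)@TX,(p-O)@TY,p[2],manip.read_state()['force'])
```

```text
-25.307182136046194 -2.156937782329578 59.491745162722474 [ 0.24227984 -0.94113195 -0.36063318]
```

View pics/v6.png

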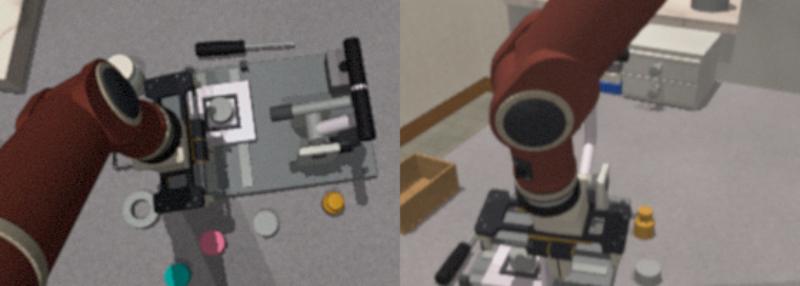

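The carriage and the seated disc (top crop, 222,108) are moving out and the arm is still raised. I go on to the end stop.

Call:
{"api": "send_rows", "payload": {
  "series": [
    [0, 0.005, 0, 0, 0, 0],
    [0, 0.005, 0, 0, 0, 0],
    [0, 0.003, 0, 0, 0, 0]
  ]
}}

```text
clock: 9.72
tcp_pos: [530.1, 206.4, 59.5]
tool_rot: [0.106, 0.613, 0.779, -0.084]
force: [-2.0, -0.0, 0.9]
opening: 0.6
```

Call:
{"api": "send_rows", "payload": {
  "series": [
    [0, 0.003, 0, 0, 0, 0],
    [0, 0.002, 0, 0, 0, 0],
    [0, 0, 0, 0, 0, 0]
  ]
}}

```text
clock: 10.1
tcp_pos: [534.0, 207.4, 59.4]
tool_rot: [0.105, 0.613, 0.779, -0.084]
force: [-3.3, -0.4, 2.1]
opening: 0.5
```

Call:
{"api": "send_rows", "payload": {
  "series": [
    [0, 0.002, 0, 0, 0, 0],
    [0, 0.001, 0, 0, 0, 0],
    [0, 0, 0, 0, 0, 0]
  ]
}}

```text
clock: 10.48
tcp_pos: [533.9, 207.4, 59.4]
tool_rot: [0.104, 0.613, 0.779, -0.087]
force: [-9.4, -0.2, 7.0]
opening: 0.4
```

It stopped moving and the force rose to about 9 N: end stop. I back off.

Call:
{"api": "send_rows", "payload": {
  "series": [
    [0, -0.01, 0, 0, 0, 0],
    [0, -0.02, 0, 0, 0, 0],
    [0, -0.03, 0, 0, 0, 0],
    [0, -0.03, 0, 0, 0, 0]
  ]
}}

```text
clock: 10.98
tcp_pos: [450.8, 187.3, 59.8]
tool_rot: [0.107, 0.613, 0.779, -0.082]
force: [-0.3, -0.2, -0.3]
opening: 0.0
```

Call:
{"api": "send_rows", "payload": {
  "series": [
    [-0.006, -0.02, -0.025, 0, 0, 0],
    [-0.006, -0.01, -0.03, 0, 0, 0],
    [-0.006, 0, -0.03, 0, 0, 0],
    [-0.006, 0, -0.03, 0, 0, 0],
    [0, 0, 0, 0, 0, 0]
  ]
}}

```text
clock: 11.6
tcp_pos: [421.6, 188.7, 178.9]
tool_rot: [0.107, 0.613, 0.779, -0.08]
force: [-0.5, -0.0, -0.4]
opening: 0.7
```

Run:
```python
from h import *
a,d=snap('top','t6.png');b,ds=snap('side','s6.png')
cv2.imwrite('pics/v7.png',cv2.resize(cv2.hconcat([a[100:300,60:340],b[50:250,130:410]])[:,:,::-1],(800,286)))
p,R=pose();print((p-O)@TX,(p-O)@TY,p[2],manip.read_state()['force'])
np.set_printoptions(suppress=True,precision=1)
for n,D,im in(('top',d,a),('side',ds,b)):
    X=cloud(n,D);T=(X-O)@TX;Y=(X-O)@TY;z=X[...,2]
    for nm,m in(('tab',(z>80)&(z<102)&(T<20)&(T>-70)&(Y>-60)&(Y<60)),('disc',(z>60)&(z<70)&(abs(T)<35)&(Y>45)&(Y<115)),('bar',(z>290)&(z<340)&(T>100)&(T<260)&(abs(Y)<75)&(im.max(2)<60))):
        if m.sum():print(n,nm,m.sum(),*[np.percentile(v[m],[5,50,95]) for v in(T,Y,z)])
```

```text
-33.0962461964642 -101.56066358762068 176.65033587033918 [-0.06533426 -0.09729502 -0.44119657]
top tab 119 [-44.7 -23.5  -0.4] [31.  33.4 38.3] [82.6 94.9 98.1]
top disc 230 [-13.9   1.4  17.4] [64.6 80.8 96.2] [63.  65.1 67.6]
top bar 770 [168.5 175.3 184. ] [-54.5  -6.2  52.2] [311.3 317.8 320.4]
side tab 130 [-49.  -30.4  -3.1] [32.3 34.3 39.4] [82.4 95.2 98.6]
side disc 217 [-17.8  -2.8  15.5] [65.3 81.6 98.2] [61.6 66.6 68.3]
side bar 290 [166.8 169.4 173.7] [-17.7  23.9  57.5] [303.5 312.8 319.3]
```

View pics/v7.png

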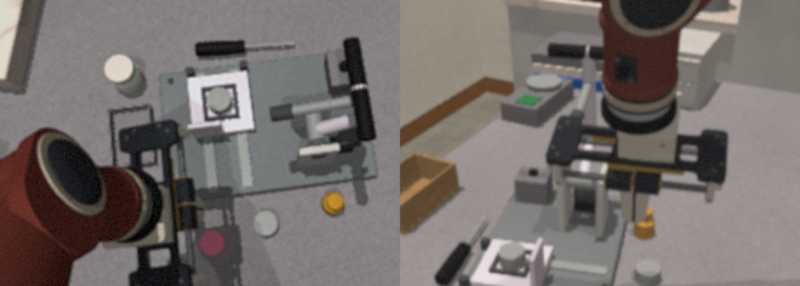

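The arm is at its back stop, the tab has travelled about 79 mm, the disc sits level at carriage centre (top 65 mm), the visible bystanders look unmoved, and the robot is clear.

```bash
python3 -c "
from bench import job
print(job.finish_job())"
```

```text
the job is handed in; nothing more can be done
None
```

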